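# Tighten the eye screw of a fixture with a tommy bar

### The job

Tighten the eye screw on the small steel fixture: take the blue-gripped bar from its rest, slide it through the loop and turn the eye clockwise (seen from above) until you feel it bite on its spring washer, then 20 degrees further (between 14 and 26 degrees past the bite, never more, or the washer is crushed). Turn it only with the bar, without forcing anything, then draw the bar out without backing the eye off and lay it back in its rest as it lay. Leave the parts tray, the oil bottle and the screwdriver as they are.

Things in the scene. Friction and masses are not known exactly. Their poses are not given: they have to be found in the camera images.
- eye: Upright steel screw eye: ring 26 mm outside, hole 14 mm across, 22 mm long, on a 26 mm collar. Origin: hole centre, about 72 mm above the work surface; x along the hole (open both ends, x and -x alike), z up, the axis it turns about. Clockwise from above (yaw falling) tightens; it sinks only 1 mm per radian. Drag while it runs down: 0.15 N m. Where it bites: see washer. It stays as left.
- washer (a point): Spring washer under the eye's collar, brass, 29 mm across, 1.5 mm thick; point: its centre. The collar bites it after an unknown turn, 0.2 to 1.1 rad from the start; from there the torque to turn the eye steps up from 0.15 to a steady 0.5 N m. The tightening angle counts from this bite. Its own yaw means nothing.
- fixture: Fixed dark steel plate 130 (x) x 120 (y) x 35 mm high, with four steel buttons 4 mm high near its corners and in its middle a round aluminium boss 34 mm across, up to 49 mm height, into which the eye is screwed. Origin: centre of its underside, on the work surface, right below the eye.
- bar: Loose tommy bar, 100 g: a steel rod 10 mm in diameter and 160 mm long with a bevelled tip, carrying a blue square grip 14 x 14 x 50 mm. Origin: centre of the blue grip, on the rod's axis; x runs along the rod to the tip, 110 mm away; the plain tail ends 50 mm behind the origin. It lies level with z up.
- bar_tip (a point): The end of the bar's bevelled tip, on its axis, 110 mm from the centre of the blue grip; axes as the bar's.
- rest: Fixed grey rest: base 150 x 50 x 12 mm, two upright plates 8 mm thick with V-notched tops (26 mm wide, up to 63 mm high), 42 mm behind and 60 mm ahead of the origin along x. Origin: on the work surface below the place of the blue grip's centre; x points to where the bar's tip lies. The bar lies in the Vs, its axis 57 mm above the work surface.
- parts_tray: Loose blue open tray with six compartments, 100 x 130 x 30 mm; origin: centre of its underside. Bystander.
- oil_bottle: Small white bottle with a blue cap, 36 mm across, 80 mm high; origin: centre of its underside. Bystander.
- screwdriver: Screwdriver, 160 mm long, lying on the work surface; origin in its middle, x towards its tip. Bystander.

How it is judged:
On the way, in this order (a step that is already met when the one before it is completed fails the run):
1. the bar is through the eye's loop, its tip out on the far side (z of bar_tip in the frame of eye between -0.02 and 0.02 m and y of bar_tip in the frame of eye between -0.03 and 0.03 m and ((x of bar_tip in the frame of eye above 0.013 m and x of bar in the frame of eye below -0.03 m) or (x of bar_tip in the frame of eye below -0.013 m and x of bar in the frame of eye above 0.03 m))), for 0.2 s.
2. with the bar in the loop, the eye is turned 14 to 26 degrees past the bite (all of step 1 and z of eye in the frame of fixture below 0.071256 m and not (z of eye in the frame of fixture below 0.071046 m)), for 0.2 s.
At the end, for the whole second after the job is handed in: The eye stands 14 to 26 degrees (0.244 to 0.454 rad) past the bite, nothing in its loop; the bar lies released and at rest in both Vs of its rest, tip the same way as at the start, within 12 mm of its place along the rest (z of eye in the frame of fixture below 0.071256 m and not (z of eye in the frame of fixture below 0.071046 m) and x of bar in the frame of rest between -0.012 and 0.012 m and y of bar in the frame of rest between -0.005 and 0.005 m and z of bar in the frame of rest between 0.052 and 0.062 m and x of bar_tip in the frame of rest above 0.09 m and y of bar_tip in the frame of rest between -0.008 and 0.008 m and z of bar_tip in the frame of rest between 0.052 and 0.062 m and linear speed of bar below 0.02 m/s and contact force between anything else and eye below 0.5 N); the robot touches nothing.
It fails at once if the eye is turned more than 26 degrees past the bite (z of eye in the frame of fixture below 0.071046 m).
It fails at once if the eye is touched by the fingers (turn it with the bar) (contact force between the fingers and eye above 2 N).
It fails at once if the bar is forced against the eye (over 60 N where they touch) (contact force between bar and eye above 60 N).
It fails at once if the gripper presses on the fixture (contact force between the arm and fixture above 15 N).
It fails at once if the parts tray, oil bottle or screwdriver is moved more than 20 mm, or the bottle tipped (distance of any of parts_tray, oil_bottle, screwdriver from where it was at the start of the episode above 0.02 m or angle between oil_bottle's own z axis and vertical above 0.3 rad).
It also fails if it takes over 72 s, if anything falls off the work surface, if the arm or the gripper's body presses on something with over 40 N, if the wrist force passes 120 N, or if a joint passes its speed limit or range.

### The arm

A 6-joint arm with a two-finger parallel gripper is mounted at the origin on the work surface. World frame = base frame: x ahead of the robot, y to its left, z up, the work surface at z = 0. Lengths are in m, angles in rad, forces in N, time in s.
With the tool pointing down it reaches from about 0.35 to 0.975 m from the base axis. Payload 4.9 kg.
Tool frame: the origin (TCP) lies at the very end of the fingers, on their centre line; the grasp point (between the pads) lies 19 mm behind it (ctrl.grasp_offset is the distance from the TCP to the grasp point, in m); z points along the fingers, y is the line along which they close (so a half turn about z gives the same grasp; the last joint's range is limited). The gripper opens to 85 mm and grips with 20 to 120 N. Pads are 22 mm wide; open, the fingers measure 114 mm over their backs; the gripper's body (76 mm by 85 mm) begins 54 mm behind the grasp point. The pads swing forward as they close: fully open they stand 13 mm farther back than shut.
Start: joints at [1.044, 0.053, 1.613, -0, 1.476, -0.119], TCP at [0.248, 0.574, 0.199] pointing down, gripper open.
Joint ranges: [-3.01, 3.01], [-1.01, 2.22], [0.06, 2.58], [-1.02, 4.17], [0.09, 2.62], [-3.14, 3.14]. Speed limits (rad/s): [2.57, 2.57, 3.14, 3.14, 3.14, 3.14].

### API

Orientations are given as a rotation vector (axis times angle).
In Python, from station import ctrl, optics gives the robot as it stands.
- The arm moves only by the shell command python3 -m handwheel 'ROWS' [OPENING] [FORCE]. ROWS is JSON, a list of rows, each an object of numbers: "tx", "ty", "tz": the shift along the tool's x, y, z in mm; "roll": the turn about the tool's z in rad. A call has 1 to 12 rows; each row shifts and turns the commanded pose from where the row before left it, along the tool's axes as they then stand; what a row does not reach is not made up. A row lasts 1/12 s, in which the tool goes at most 41.7 mm and 7.16 degrees, less where a joint would pass 70% of its speed; a pose out of reach is approached as far as the arm can. A call with a gripper value outside its range is refused whole. OPENING is the finger opening in mm, from 0 to 85.4, set as the call begins (- or left out, the last holds). The fingers move at their own pace and stop on an object; FORCE is the grip in N (left out, the last holds). Time passes only in rows, so rows that do not move let the fingers close. It gives the time, the measured TCP pose, the force, the opening and the grip force at its end, in the units of the state.
- ctrl.get_obs(): the state, without advancing time (a new reading comes with each control period).
- optics.get_image(name): name is "scene" or "top"; returns (picture, depth): 400x640x3 uint8, red, green, blue; 400x640 float32, m along the optical axis (not along the pixel's ray), 0 where there is no reading.
- optics.camera_params(name): a dict with "mtx" (3x3 intrinsics, pixels), "k1" (the pictures are not rectified: a ray, as slopes to the right and down, at radius r is drawn at 1 + k1 r^2 times it, then the intrinsics apply), "extrinsics" (4x4, takes a point from camera to world coordinates). Camera axes: x right, y down, z forward; pixel columns grow to the right and rows downward; lengths in m; the calibration is good to about 2 mm. A picture is of the moment at which its call begins. camera_params takes no time and is no camera call.
- ctrl.finish_job(): hands the job in; it is judged then, once.
The state is a dict: "t": time; "q": joint angles; "dq": joint speeds; "effort": joint torques, N m; "tool_pos": TCP position; "tool_rot": TCP orientation; "contact_force": force on the tool from outside, world axes, zero at the start; "wrist_torque": the same for the moment, N m; "opening": finger opening in m; "grip_force": force on a finger pad.
Only numpy, scipy, OpenCV 4.12 (cv2) and the standard library are available. Lean on these libraries where they do the work, as an engineer would, in place of code of your own. Each camera call takes 0.05 s, during which the arm holds its last target. There are 200 camera calls.

## Working session

There is one attempt and no reset: what is moved stays moved. The work goes in short steps, Python scripts to look and compute and a shell command to move; the robot and the scene stay as the last step left them, time stands still between calls to the robot, and variables do not carry over. Pictures are saved under pics/ and viewed, at most 10 in all, crops included, and the job is handed in when it is done.

```bash
mkdir -p pics; ls; python3 - <<'E'
from station import ctrl, optics
import cv2,numpy as np
print(ctrl.get_obs(), ctrl.grasp_offset)
for n in("scene","top"):
    p,d=optics.get_image(n); cv2.imwrite(f"pics/{n}0.png",p[:,:,::-1]); np.savez(f"{n}0.npz",p=p,d=d)
    c=optics.camera_params(n); print(n,c)
E
```

```text
pics
{'t': 0.0, 'q': array([ 1.04398080e+00,  5.33773378e-02,  1.61429438e+00, -2.23873171e-05,
        1.47601972e+00, -1.18980623e-01]), 'dq': array([-0.00014663,  0.00023602, -0.0004056 , -0.00018849, -0.0007578 ,
       -0.00141927]), 'effort': array([ 2.28358172e-04, -3.93656516e+01, -3.70183754e+01,  9.37810341e-06,
        6.58231991e-03,  1.43497907e-06]), 'tool_pos': array([0.24753162, 0.57313471, 0.19815018]), 'tool_rot': array([-0.63606081, -3.07586897,  0.00313685]), 'contact_force': array([ 0.45781193, -0.43794386, -0.72785958]), 'wrist_torque': array([ 0.00716177, -0.02466225, -0.03238002]), 'grip_force': 0.0, 'opening': 0.08554838748570603} 0.0187
scene {'mtx': array([[437.46813171,   0.        , 325.62855411],
       [  0.        , 437.46813171, 195.61564612],
       [  0.        ,   0.        ,   1.        ]]), 'k1': 0.02568119849380922, 'extrinsics': array([[-0.74788554,  0.48442879, -0.45386779,  0.97380632],
       [ 0.66357672,  0.56436305, -0.49108073,  0.50250457],
       [ 0.01825257, -0.66844828, -0.74353463,  0.71225195],
       [ 0.        ,  0.        ,  0.        ,  1.        ]])}
top {'mtx': array([[450.31408829,   0.        , 314.73309134],
       [  0.        , 450.31408829, 206.42667672],
       [  0.        ,   0.        ,   1.        ]]), 'k1': -0.04122948746232204, 'extrinsics': array([[ 0.01804408, -0.99561954,  0.09173951,  0.48836943],
       [-0.99959857, -0.0199682 , -0.02009923,  0.09344288],
       [ 0.02184306, -0.09134001, -0.99558017,  1.0380573 ],
       [ 0.        ,  0.        ,  0.        ,  1.        ]])}
```

View pics/top0.png

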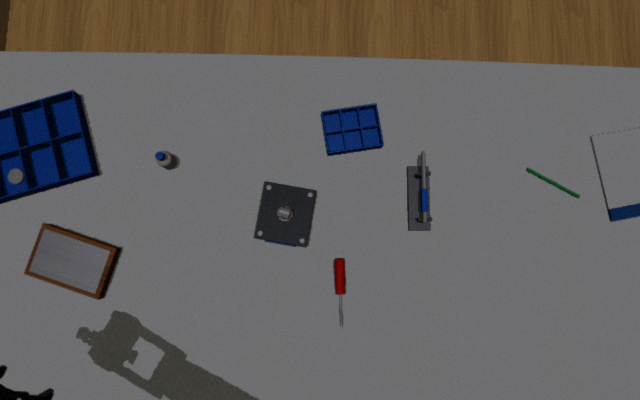

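View pics/scene0.png

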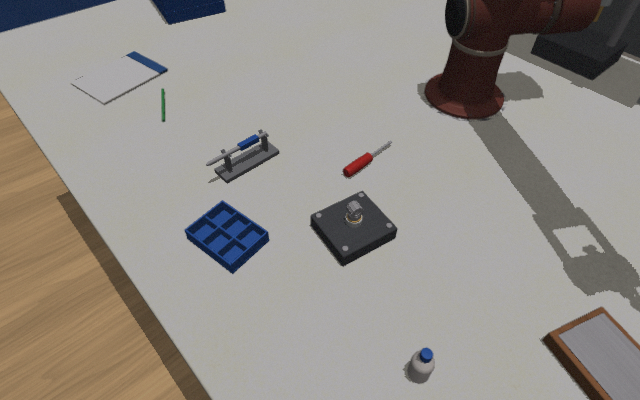

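The top view shows the eye at about (285,214) and the bar from its tip at (421,152) to its grip at (425,200). The bar's tip points to world +x. In the scene view the eye is at (354,212) and the bar runs from (208,163) to (265,132).

```bash
cat > h.py <<'E'
from station import ctrl, optics
import cv2,numpy as np
from scipy.spatial.transform import Rotation as R
def cloud(n,d):
    c=optics.camera_params(n); h,w=d.shape
    uv=np.stack(np.meshgrid(np.arange(w),np.arange(h)),-1).reshape(-1,1,2).astype(np.float64)
    s=cv2.undistortPoints(uv,c["mtx"],np.array([c["k1"],0,0,0.])).reshape(h,w,2)
    P=np.dstack([s*d[...,None],d]); T=c["extrinsics"]
    return P@T[:3,:3].T+T[:3,3]
def proj(n,X):
    c=optics.camera_params(n);T=np.linalg.inv(c["extrinsics"])
    return cv2.projectPoints(np.atleast_2d(X)*1.0,T[:3,:3],T[:3,3],c["mtx"],np.array([c["k1"],0,0,0.]))[0][:,0]
def line(Q):
    m=Q.mean(0);v=np.linalg.svd(Q-m)[2][0];v=v*np.sign(v[0]);return m,v,(Q-m)@v
E
python3 - <<'E'
from h import *
for n,bx,ex in(("top",(400,140,440,235),(250,175,320,250)),("scene",(200,120,290,190),(305,185,400,270))):
    z=np.load(n+"0.npz");p=z["p"].astype(int);W=cloud(n,z["d"])
    f=z["d"]>0
    tb=W[300:320,440:500] if n=="top" else W[120:140,300:330]
    print(n,"table z",np.median(tb[...,2]))
    sl=np.s_[bx[1]:bx[3],bx[0]:bx[2]];C=W[sl];P=p[sl];F=f[sl]
    bl=F&(P[...,2]>P[...,0]+50)&(C[...,2]>.03)
    print("blue",bl.sum(),C[bl].mean(0),C[bl].min(0),C[bl].max(0))
    hi=F&(C[...,2]>.045)&(C[...,2]<.09); m,v,t=line(C[hi]);print("bar",hi.sum(),m,v,np.arctan2(v[1],v[0]),t.min(),t.max())
    rb=F&(C[...,2]>.008)&(C[...,2]<.018);print("restbase",rb.sum(),cv2.minAreaRect((C[rb][:,:2]*1000).astype(np.float32)))
    sl=np.s_[ex[1]:ex[3],ex[0]:ex[2]];C=W[sl];F=f[sl]
    pl=F&(C[...,2]>.03)&(C[...,2]<.043);print("plate",pl.sum(),np.median(C[pl][:,2]),cv2.minAreaRect((C[pl][:,:2]*1000).astype(np.float32)))
    e=F&(C[...,2]>.06);Q=C[e];print("eye",e.sum(),Q.mean(0),Q.min(0),Q.max(0)); print(cv2.minAreaRect((Q[:,:2]*1000).astype(np.float32)))
    cv2.imwrite(f"pics/{n}_eye.png",cv2.resize(z["p"][ex[1]:ex[3],ex[0]:ex[2],::-1],None,fx=6,fy=6,interpolation=cv2.INTER_CUBIC))
a=cv2.imread("pics/top_eye.png");b=cv2.imread("pics/scene_eye.png")
h=max(a.shape[0],b.shape[0]);o=np.zeros((h,a.shape[1]+b.shape[1],3),np.uint8);o[:a.shape[0],:a.shape[1]]=a;o[:b.shape[0],a.shape[1]:]=b
cv2.imwrite("pics/eyes0.png",cv2.resize(o,None,fx=.78,fy=.78))
E
```

```text
top table z 0.0007519158227780043
blue 131 [ 0.59833795 -0.16655894  0.06456582] [ 0.57473    -0.17303808  0.06013506] [ 0.62178463 -0.16038407  0.06847804]
bar 452 [ 0.62045957 -0.16540097  0.06186751] [ 0.99983156  0.01659978 -0.00782888] 0.016601053854215515 -0.07162091333146595 0.0870263283406069
restbase 1000 ((608.0191040039062, -166.68568420410156), (149.4300537109375, 51.530399322509766), 0.9784216284751892)
plate 2907 0.0353289624898081 ((562.236083984375, 140.12081909179688), (120.07669067382812, 132.04689025878906), 81.07450866699219)
eye 133 [0.56226701 0.13920139 0.08185339] [0.54878002 0.12661718 0.06141953] [0.57653632 0.15238271 0.0881431 ]
((562.8617553710938, 139.23477172851562), (23.426706314086914, 25.735523223876953), 75.35039520263672)
scene table z -1.2610624010367388e-05
blue 90 [ 0.59957363 -0.1641808   0.06376495] [ 0.57446022 -0.17197142  0.06101688] [ 0.62355013 -0.15751378  0.06615346]
bar 453 [ 0.62234716 -0.16216448  0.05937014] [ 9.99788180e-01  2.05742352e-02 -5.44013604e-04] 0.02057569000078168 -0.07276701845563086 0.08634802564905773
restbase 928 ((608.8590698242188, -164.06228637695312), (53.52716064453125, 150.2481231689453), 89.97301483154297)
plate 2816 0.03502336030703557 ((564.5169067382812, 141.54080200195312), (121.4669189453125, 130.39479064941406), 80.9171371459961)
eye 217 [0.56757371 0.14365343 0.0767784 ] [0.55232516 0.12740278 0.06023049] [0.58052457 0.15439861 0.08760199]
((564.989013671875, 142.0718994140625), (23.868854522705078, 26.319225311279297), 74.43572235107422)
```

View pics/eyes0.png

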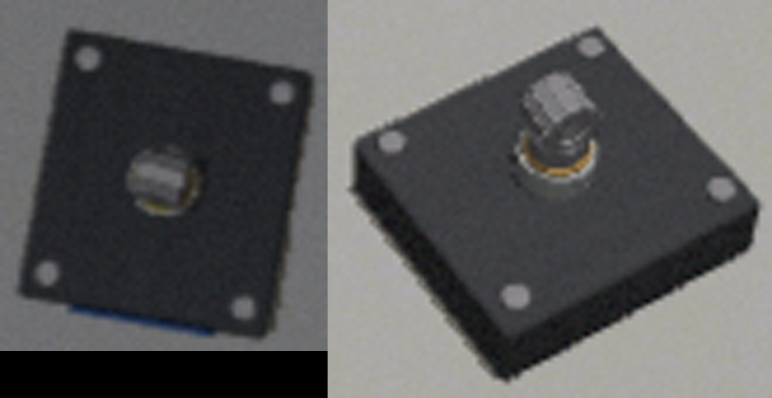

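```bash
python3 -m handwheel '[{"roll":0.1235},{"roll":0.1235},{"roll":0.1235},{"roll":0.1235},{"roll":0.1235},{"roll":0.1235},{"roll":0.1235},{"roll":0.1235},{"roll":0.1235},{"roll":0.1235},{"roll":0.1235},{"roll":0.1235}]'
python3 -m handwheel '[{"roll":0.1235},{"roll":0.1235},{"roll":0.1235},{"roll":0.1235},{"roll":0.1235},{"roll":0.1235},{"roll":0.1235},{"roll":0.1235},{"roll":0.1235},{"roll":0.1235},{"roll":0},{"roll":0}]' 60
cat >> h.py <<'E'
def st(goal=None,yaw=None):
    """print pose; shift to a goal (grasp point, world m) in tool axes (mm)"""
    o=ctrl.get_obs();Rm=R.from_rotvec(o["tool_rot"]).as_matrix();g=o["tool_pos"]+Rm[:,2]*-ctrl.grasp_offset
    y=np.arctan2(Rm[1,0],Rm[0,0]);print("t",round(o["t"],2),"grasp",g.round(4),"yaw",round(y,4),"tilt",Rm[:2,2].round(4),"F",o["contact_force"].round(2),"M",o["wrist_torque"].round(3),"open",round(o["opening"],4),"grip",round(o["grip_force"],1),"q",o["q"].round(2))
    if goal is not None: print("shift mm",((np.array(goal)-g)@Rm*1000).round(1))
    if yaw is not None: print("roll",round(-(yaw-y),4))
    return g,Rm,y
E
python3 -c "
from h import *
st([.599,-.165,.157],.018)"
```

```text
t 0.1 grasp [0.2476 0.5732 0.2169] yaw 2.7337 tilt [-0.001  -0.0017] F [-0.25  0.14 -0.49] M [0.052 0.009 0.029] open 0.0856 grip 0.0 q [ 1.04  0.05  1.61  0.    1.48 -0.12]
shift mm [-615.4 -538.2   60.8]
roll 2.7157$[0]: bad value
$[0]: bad value
```

```bash
python3 -m handwheel '[{"tx":0,"ty":0,"tz":0,"roll":0.12}]' 60; python3 -m handwheel --help | head -20
```

```text
t: 0.18
tool_pos: [0.2476, 0.5733, 0.1985]
tool_rot: [-0.822, -3.032, 0.002]
contact_force: [0.3, 0.1, -0.5]
opening: 0.0753
grip_force: 0.0invalid input: not JSON, or not a number
```

```bash
python3 -m handwheel '[{"tx":0,"ty":0,"tz":0,"roll":0.1236},{"tx":0,"ty":0,"tz":0,"roll":0.1236},{"tx":0,"ty":0,"tz":0,"roll":0.1236},{"tx":0,"ty":0,"tz":0,"roll":0.1236},{"tx":0,"ty":0,"tz":0,"roll":0.1236},{"tx":0,"ty":0,"tz":0,"roll":0.1236},{"tx":0,"ty":0,"tz":0,"roll":0.1236},{"tx":0,"ty":0,"tz":0,"roll":0.1236},{"tx":0,"ty":0,"tz":0,"roll":0.1236},{"tx":0,"ty":0,"tz":0,"roll":0.1236},{"tx":0,"ty":0,"tz":0,"roll":0.1236},{"tx":0,"ty":0,"tz":0,"roll":0.1236}]' 60 >/dev/null
python3 -m handwheel '[{"tx":0,"ty":0,"tz":0,"roll":0.1236},{"tx":0,"ty":0,"tz":0,"roll":0.1236},{"tx":0,"ty":0,"tz":0,"roll":0.1236},{"tx":0,"ty":0,"tz":0,"roll":0.1236},{"tx":0,"ty":0,"tz":0,"roll":0.1236},{"tx":0,"ty":0,"tz":0,"roll":0.1236},{"tx":0,"ty":0,"tz":0,"roll":0.1236},{"tx":0,"ty":0,"tz":0,"roll":0.1236},{"tx":0,"ty":0,"tz":0,"roll":0.1236},{"tx":0,"ty":0,"tz":0,"roll":0}]' >/dev/null
python3 -c "
from h import *
st([.599,-.165,.157],.018)"
```

```text
t 2.02 grasp [0.2477 0.5734 0.2174] yaw 0.0162 tilt [-0.0006 -0.0011] F [-0.12 -0.13 -0.69] M [0.013 0.004 0.021] open 0.06 grip 0.0 q [ 1.04  0.05  1.61 -0.    1.48  2.6 ]
shift mm [339.3 743.9  61. ]
roll -0.0018
```

```bash
python3 -m handwheel '[{"tx":10,"ty":20,"tz":0,"roll":0},{"tx":15,"ty":34,"tz":0,"roll":0},{"tx":15,"ty":34,"tz":0,"roll":0},{"tx":15,"ty":34,"tz":0,"roll":0},{"tx":15,"ty":34,"tz":0,"roll":0},{"tx":15,"ty":34,"tz":0,"roll":0},{"tx":15,"ty":34,"tz":0,"roll":0},{"tx":15,"ty":34,"tz":0,"roll":0},{"tx":15,"ty":34,"tz":0,"roll":0},{"tx":15,"ty":34,"tz":0,"roll":0},{"tx":15,"ty":34,"tz":0,"roll":0},{"tx":15,"ty":34,"tz":0,"roll":0}]' >/dev/null
python3 -m handwheel '[{"tx":16,"ty":34,"tz":0,"roll":0},{"tx":16,"ty":34,"tz":0,"roll":0},{"tx":16,"ty":34,"tz":0,"roll":0},{"tx":16,"ty":34,"tz":0,"roll":0},{"tx":16,"ty":34,"tz":0,"roll":0},{"tx":16,"ty":34,"tz":10,"roll":0},{"tx":16,"ty":34,"tz":10,"roll":0},{"tx":16,"ty":34,"tz":10,"roll":0},{"tx":16,"ty":34,"tz":10,"roll":0},{"tx":15,"ty":30,"tz":10,"roll":0},{"tx":5,"ty":14,"tz":10,"roll":0},{"tx":0,"ty":0,"tz":0,"roll":0}]' >/dev/null
python3 -m handwheel '[{"tx":0,"ty":0,"tz":0,"roll":0},{"tx":0,"ty":0,"tz":0,"roll":0}]' >/dev/null
python3 - <<'E'
from h import *
st([.599,-.165,.057],.018)
o=np.hstack([optics.get_image("top")[0][100:300,330:530],optics.get_image("scene")[0][60:260,150:350]])
cv2.imwrite("pics/app.png",cv2.resize(o[:,:,::-1],None,fx=2,fy=2))
E
```

```text
t 4.18 grasp [ 0.6001 -0.1632  0.1582] yaw 0.0201 tilt [-0.0003  0.0005] F [-0.56 -0.38 -0.63] M [-0.005 -0.044 -0.028] open 0.06 grip 0.0 q [-0.39  0.09  1.68  0.    1.38  1.17]
shift mm [ -1.1   1.8 101.2]
roll 0.0021
```

View pics/app.png

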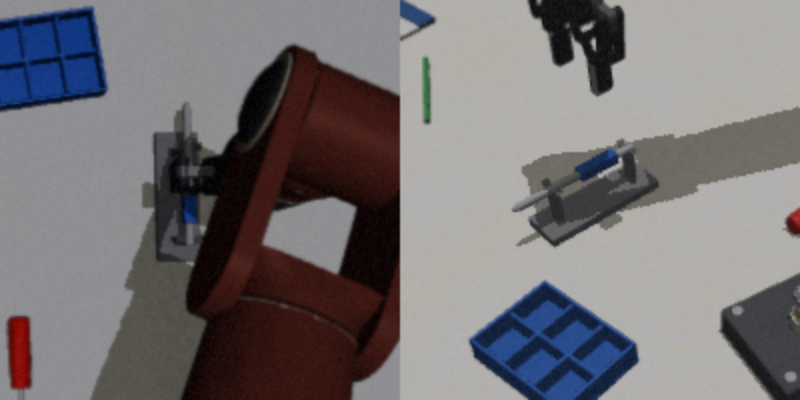

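The gripper hovers over the rest, with the fingers spanning the bar and the bar undisturbed. I'll go down and close next.

```bash
python3 -m handwheel '[{"tx":-1,"ty":2,"tz":10,"roll":0},{"tx":0,"ty":0,"tz":15,"roll":0},{"tx":0,"ty":0,"tz":15,"roll":0},{"tx":0,"ty":0,"tz":15,"roll":0},{"tx":0,"ty":0,"tz":15,"roll":0},{"tx":0,"ty":0,"tz":15,"roll":0},{"tx":0,"ty":0,"tz":10,"roll":0},{"tx":0,"ty":0,"tz":6,"roll":0},{"tx":0,"ty":0,"tz":0,"roll":0},{"tx":0,"ty":0,"tz":0,"roll":0}]' 40 20
python3 -c "
from h import *
st([.599,-.165,.057],.018)"
python3 -m handwheel '[{"tx":0,"ty":0,"tz":0,"roll":0},{"tx":0,"ty":0,"tz":0,"roll":0},{"tx":0,"ty":0,"tz":0,"roll":0},{"tx":0,"ty":0,"tz":0,"roll":0},{"tx":0,"ty":0,"tz":0,"roll":0},{"tx":0,"ty":0,"tz":0,"roll":0}]' 8 20
python3 -c "
from h import *
st([.599,-.165,.057],.018)"
```

```text
t: 5.12
tool_pos: [0.5995, -0.1658, 0.0386]
tool_rot: [3.141, 0.029, 0.0]
contact_force: [0.2, 0.4, 1.1]
opening: 0.0399
grip_force: 0.0
t 5.12 grasp [ 0.5995 -0.1658  0.0573] yaw 0.0186 tilt [ 0.0002 -0.0001] F [0.2  0.4  1.06] M [-0.053  0.015 -0.008] open 0.0399 grip 0.0 q [-0.39  0.19  1.74  0.    1.21  1.16]
shift mm [-0.5 -0.8  0.3]
roll 0.0006
t: 5.62
tool_pos: [0.5995, -0.1661, 0.0386]
tool_rot: [3.141, 0.029, 0.0]
contact_force: [-0.8, 0.2, 0.5]
opening: 0.0077
grip_force: 0.0
t 5.62 grasp [ 0.5995 -0.1661  0.0573] yaw 0.0181 tilt [ 0.0003 -0.0002] F [-0.81  0.18  0.47] M [-0.017  0.009 -0.   ] open 0.0077 grip 0.0 q [-0.39  0.19  1.74 -0.    1.21  1.16]
shift mm [-0.5 -1.1  0.3]
roll 0.0001
```

```bash
python3 - <<'E'
from h import *
p,d=optics.get_image("scene");np.savez("s1.npz",p=p,d=d)
cv2.imwrite("pics/miss.png",cv2.resize(p[100:200,180:300,::-1],None,fx=6,fy=6,interpolation=cv2.INTER_CUBIC))
E
```

```text
(no output)
```

View pics/miss.png

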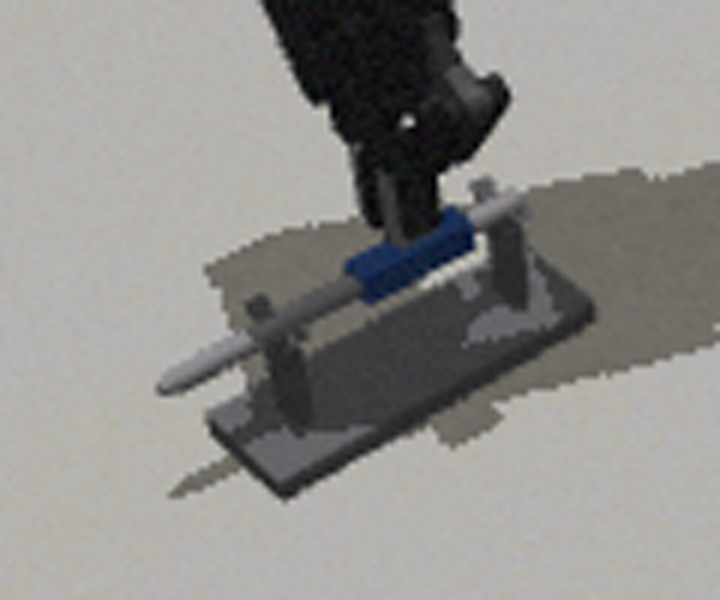

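The fingers closed without taking the bar: in the picture they end at the far side of, or just above, the blue grip. I'll measure how far off they are from the depth image.

```bash
python3 - <<'E'
from h import *
z=np.load("s1.npz");W=cloud("scene",z["d"]);p=z["p"].astype(int)
b=(p[...,2]>p[...,0]+50);b[:100]=0;b[200:]=0;b[:,:180]=0;b[:,300:]=0;b&=W[...,2]>.03
print("blue",b.sum(),W[b].mean(0),W[b].min(0),W[b].max(0))
k=(p.sum(2)<150)&~b&(W[...,2]>.055)&(W[...,2]<.2);k[:100]=0;k[200:]=0;k[:,:180]=0;k[:,300:]=0
for lo in np.arange(.055,.13,.01):
    m=k&(W[...,2]>lo)&(W[...,2]<=lo+.01)&(abs(W[...,0]-.6)<.04)
    if m.sum():print(round(lo,3),m.sum(),W[m].mean(0).round(4),W[m].min(0).round(3),W[m].max(0).round(3))
E
```

```text
blue 54 [ 0.60404993 -0.16258055  0.06409529] [ 0.5767164  -0.17191412  0.06165487] [ 0.62328449 -0.15614797  0.06647361]
0.055 59 [ 0.5987 -0.1582  0.0594] [ 0.56  -0.169  0.055] [ 0.624 -0.153  0.065]
0.065 4 [ 0.6054 -0.1606  0.0712] [ 0.602 -0.171  0.066] [ 0.61  -0.155  0.075]
0.075 30 [ 0.603  -0.1574  0.0805] [ 0.592 -0.173  0.075] [ 0.612 -0.15   0.085]
0.085 38 [ 0.6044 -0.1566  0.0904] [ 0.594 -0.173  0.085] [ 0.612 -0.147  0.095]
0.095 36 [ 0.6047 -0.1577  0.1004] [ 0.594 -0.173  0.095] [ 0.611 -0.147  0.105]
0.105 17 [ 0.6079 -0.1658  0.1103] [ 0.591 -0.178  0.106] [ 0.612 -0.15   0.115]
0.115 84 [ 0.6073 -0.1567  0.1209] [ 0.59  -0.207  0.115] [ 0.614 -0.128  0.125]
0.125 56 [ 0.6096 -0.1607  0.1301] [ 0.589 -0.21   0.125] [ 0.615 -0.121  0.135]
```

```bash
python3 - <<'E'
from h import *
z=np.load("s1.npz");W=cloud("scene",z["d"]);p=z["p"].astype(int)
for v in range(118,150):
    u=247
    print(v,[ (W[v,u].round(3)*1000).astype(int).tolist(),p[v,u].tolist()],[ (W[v,u+4].round(3)*1000).astype(int).tolist(),p[v,u+4].tolist()])
E
python3 -c "
from h import *
for h in(.0386,.05,.06,.07,.08): print(h,proj('scene',[[.5995,-.166,h],[.5995,-.15,h]]).round(1).tolist())"
```

```text
118 [[602, -149, 135], [23, 21, 25]] [[610, -119, 157], [30, 29, 32]]
119 [[603, -148, 134], [102, 100, 100]] [[611, -118, 156], [23, 22, 19]]
120 [[520, -293, 2], [154, 150, 150]] [[611, -118, 154], [22, 22, 23]]
121 [[598, -158, 120], [57, 57, 57]] [[610, -120, 150], [22, 23, 23]]
122 [[600, -155, 121], [24, 26, 25]] [[610, -121, 147], [20, 20, 19]]
123 [[603, -150, 122], [24, 27, 25]] [[610, -122, 143], [23, 19, 21]]
124 [[605, -146, 123], [12, 10, 11]] [[611, -121, 142], [24, 18, 25]]
125 [[610, -139, 128], [16, 16, 14]] [[611, -122, 139], [16, 18, 17]]
126 [[611, -137, 127], [19, 20, 19]] [[610, -124, 134], [25, 26, 24]]
127 [[610, -140, 122], [24, 27, 27]] [[610, -123, 132], [20, 18, 19]]
128 [[613, -136, 123], [17, 22, 16]] [[611, -122, 131], [17, 16, 13]]
129 [[613, -136, 120], [24, 24, 22]] [[608, -128, 123], [16, 14, 16]]
130 [[605, -151, 104], [12, 12, 11]] [[596, -150, 100], [23, 18, 23]]
131 [[607, -148, 104], [13, 13, 14]] [[596, -149, 98], [20, 20, 14]]
132 [[608, -147, 102], [16, 15, 13]] [[597, -149, 95], [17, 14, 14]]
133 [[607, -150, 97], [17, 19, 21]] [[598, -147,
[... 608 characters left out ...]
158, 60], [15, 31, 59]]
143 [[605, -160, 61], [18, 33, 63]] [[597, -156, 59], [19, 38, 60]]
144 [[605, -159, 59], [27, 36, 60]] [[596, -159, 54], [27, 37, 61]]
145 [[606, -158, 57], [20, 28, 56]] [[596, -158, 51], [96, 102, 112]]
146 [[607, -158, 55], [17, 32, 59]] [[570, -206, 1], [175, 173, 167]]
147 [[608, -157, 53], [17, 33, 60]] [[571, -203, 1], [183, 180, 175]]
148 [[579, -209, -2], [107, 105, 99]] [[580, -188, 13], [97, 94, 92]]
149 [[583, -202, 2], [105, 104, 97]] [[582, -187, 12], [64, 63, 65]]
0.0386 [[248.5, 148.1], [252.6, 151.8]]
0.05 [[247.9, 144.4], [252.0, 148.0]]
0.06 [[247.4, 141.0], [251.6, 144.6]]
0.07 [[246.9, 137.6], [251.1, 141.2]]
0.08 [[246.4, 134.1], [250.6, 137.7]]
```

The depth image puts the closed fingertips at z≈0.074, above the bar. The reported TCP is 0.039, so the fingers really end about 35 mm higher than reported. I'll open, go down 20 mm and check, which is safe whichever reading is right.

```bash
python3 -m handwheel '[{"tx":0,"ty":0,"tz":0,"roll":0},{"tx":0,"ty":0,"tz":0,"roll":0},{"tx":0,"ty":0,"tz":0,"roll":0},{"tx":0,"ty":0,"tz":0,"roll":0},{"tx":0,"ty":0,"tz":5,"roll":0},{"tx":0,"ty":0,"tz":5,"roll":0},{"tx":0,"ty":0,"tz":5,"roll":0},{"tx":0,"ty":0,"tz":4,"roll":0},{"tx":0,"ty":0,"tz":0,"roll":0},{"tx":0,"ty":0,"tz":0,"roll":0}]' 40 20
python3 - <<'E'
from h import *
st()
p,d=optics.get_image("scene");np.savez("s2.npz",p=p,d=d)
cv2.imwrite("pics/s2.png",cv2.resize(p[80:200,180:300,::-1],None,fx=5,fy=5,interpolation=cv2.INTER_CUBIC))
E
```

```text
t: 6.5
tool_pos: [0.5989, -0.1658, 0.0186]
tool_rot: [-3.141, -0.029, 0.002]
contact_force: [-0.7, -0.8, -0.2]
opening: 0.0401
grip_force: 0.0
t 6.5 grasp [ 0.5989 -0.1658  0.0373] yaw 0.0182 tilt [-0.0012  0.0005] F [-0.7  -0.75 -0.22] M [-0.003  0.01  -0.008] open 0.0401 grip 0.0 q [-0.39  0.22  1.75  0.    1.17  1.16]
```

View pics/s2.png

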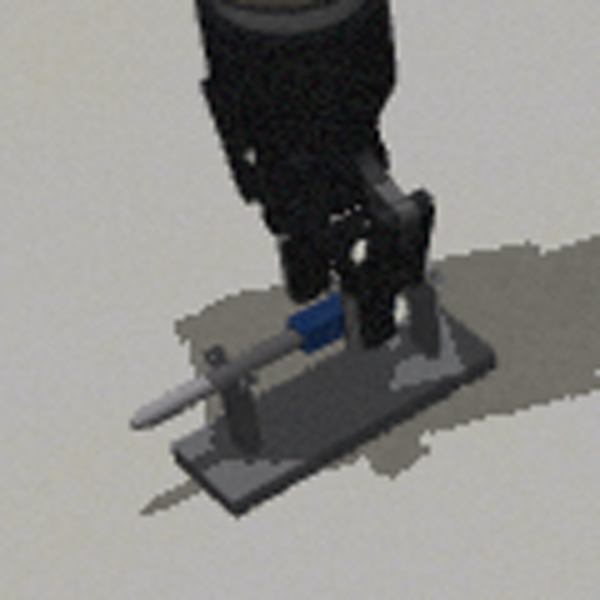

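The fingers now straddle the bar, with the near fingertip at about scene pixel (255,149). I'll measure its height.

```bash
python3 - <<'E'
from h import *
z=np.load("s2.npz");W=cloud("scene",z["d"]);p=z["p"].astype(int)
for u in (253,255,257):
  print(u,[(v,(W[v,u]*1000).astype(int).tolist(),int(p[v,u].sum())) for v in range(130,152,2)])
for u in (240,243): print(u,[(v,(W[v,u]*1000).astype(int).tolist(),int(p[v,u].sum())) for v in range(126,144,2)])
E
```

```text
253 [(130, [610, -116, 128], 134), (132, [609, -118, 121], 45), (134, [610, -118, 116], 46), (136, [609, -120, 109], 58), (138, [611, -119, 105], 101), (140, [609, -123, 97], 69), (142, [605, -131, 83], 41), (144, [605, -133, 76], 54), (146, [604, -136, 68], 83), (148, [605, -135, 63], 60), (150, [603, -140, 53], 164)]
255 [(130, [609, -110, 131], 39), (132, [610, -108, 128], 44), (134, [609, -111, 120], 54), (136, [610, -112, 115], 67), (138, [610, -112, 109], 41), (140, [609, -115, 102], 76), (142, [598, -135, 77], 60), (144, [600, -133, 73], 86), (146, [599, -136, 65], 38), (148, [601, -133, 62], 49), (150, [577, -175, 13], 176)]
257 [(130, [608, -103, 135], 54), (132, [608, -105, 128], 54), (134, [606, -109, 120], 48), (136, [606, -111, 113], 32), (138, [603, -116, 103], 85), (140, [593, -134, 80], 55), (142, [594, -133, 76], 67), (144, [595, -133, 70], 48), (146, [596, -132, 65], 62), (148, [592, -140, 52], 231), (150, [573, -173, 12], 187)]
240 [(126, [599, -188, 89], 53), (128, [601, -187, 84], 36), (130, [601, -187, 78], 72), (132, [602, -187, 73], 32), (134, [603, -188, 67], 30), (136, [604, -187, 62], 59), (138, [604, -187, 57], 58), (140, [606, -186, 52], 127), (142, [617, -167, 65], 187)]
243 [(126, [616, -145, 124], 73), (128, [615, -148, 116], 77), (130, [594, -187, 75], 41), (132, [594, -188, 68], 62), (134, [596, -186, 65], 30), (136, [595, -189, 56], 55), (138, [597, -187, 54], 40), (140, [607, -170, 64], 242), (142, [610, -166, 63], 163)]
```

The fingertips are at z≈0.055 where the state says 0.019, so the offset is about 36 mm. I'll go down 16 mm more, move 1 mm towards +y, and close.

```bash
python3 -m handwheel '[{"tx":0,"ty":-1,"tz":4,"roll":0},{"tx":0,"ty":0,"tz":4,"roll":0},{"tx":0,"ty":0,"tz":4,"roll":0},{"tx":0,"ty":0,"tz":4,"roll":0},{"tx":0,"ty":0,"tz":0,"roll":0},{"tx":0,"ty":0,"tz":0,"roll":0}]' 40 20
python3 -m handwheel '[{"tx":0,"ty":0,"tz":0,"roll":0},{"tx":0,"ty":0,"tz":0,"roll":0},{"tx":0,"ty":0,"tz":0,"roll":0},{"tx":0,"ty":0,"tz":0,"roll":0},{"tx":0,"ty":0,"tz":0,"roll":0},{"tx":0,"ty":0,"tz":0,"roll":0},{"tx":0,"ty":0,"tz":0,"roll":0}]' 8 20
python3 -c "
from h import *
st()"
```

```text
t: 7.05
tool_pos: [0.599, -0.1648, 0.0028]
tool_rot: [-3.141, -0.029, 0.001]
contact_force: [0.1, -0.1, -0.1]
opening: 0.0398
grip_force: 0.0
t: 7.63
tool_pos: [0.5996, -0.1642, 0.0037]
tool_rot: [-3.14, -0.029, -0.0]
contact_force: [-0.8, 4.9, 2.5]
opening: 0.0137
grip_force: 25.0
t 7.63 grasp [ 0.5996 -0.1643  0.0224] yaw 0.0184 tilt [0.0003 0.0012] F [-0.83  4.94  2.47] M [0.855 0.029 0.029] open 0.0137 grip 25.0 q [-0.39  0.24  1.76  0.    1.15  1.16]
```

```bash
python3 -m handwheel '[{"tx":0,"ty":0,"tz":0,"roll":0},{"tx":0,"ty":0,"tz":0,"roll":0},{"tx":0,"ty":0,"tz":-3,"roll":0},{"tx":0,"ty":0,"tz":-6,"roll":0},{"tx":0,"ty":0,"tz":-10,"roll":0},{"tx":0,"ty":0,"tz":-12,"roll":0},{"tx":0,"ty":0,"tz":-12,"roll":0},{"tx":0,"ty":0,"tz":-10,"roll":0},{"tx":0,"ty":0,"tz":-5,"roll":0},{"tx":0,"ty":0,"tz":-2,"roll":0},{"tx":0,"ty":0,"tz":0,"roll":0}]' 8 60
python3 -m handwheel '[{"tx":0,"ty":0,"tz":0,"roll":-0.1174},{"tx":0,"ty":0,"tz":0,"roll":-0.1174},{"tx":0,"ty":0,"tz":0,"roll":-0.1174},{"tx":0,"ty":0,"tz":0,"roll":-0.1174},{"tx":0,"ty":0,"tz":0,"roll":-0.1174},{"tx":0,"ty":0,"tz":0,"roll":-0.1174},{"tx":0,"ty":0,"tz":0,"roll":-0.1174},{"tx":0,"ty":0,"tz":0,"roll":-0.1174},{"tx":0,"ty":0,"tz":0,"roll":-0.1174},{"tx":0,"ty":0,"tz":0,"roll":-0.1174},{"tx":0,"ty":0,"tz":0,"roll":-0.1174},{"tx":0,"ty":0,"tz":0,"roll":0}]' 
cat >> h.py <<'E'
DZ=0.0535-0.0187   # grip centre above reported grasp point
def bar(goal=None,yaw=None): return st(None if goal is None else np.array(goal)-[0,0,DZ],yaw)
E
python3 -c "
from h import *
bar([.527,.008,.107],1.309)"
```

```text
t: 8.55
tool_pos: [0.5999, -0.1653, 0.0645]
tool_rot: [3.141, 0.029, 0.002]
contact_force: [-0.2, 0.0, -0.8]
opening: 0.0129
grip_force: 59.6
t: 9.55
tool_pos: [0.5987, -0.1647, 0.0623]
tool_rot: [-2.489, -1.915, 0.002]
contact_force: [-0.5, 0.9, -0.6]
opening: 0.0131
grip_force: 59.6
t 9.55 grasp [ 0.5987 -0.1647  0.081 ] yaw 1.3115 tilt [-0.0017  0.0006] F [-0.53  0.88 -0.57] M [ 0.001 -0.001 -0.064] open 0.0131 grip 59.6 q [-0.39  0.16  1.73 -0.    1.25 -0.13]
shift mm [ 148.6 -113.6    9.1]
roll 0.0025
```

```bash
python3 -m handwheel '[{"tx":14,"ty":-10,"tz":1,"roll":0},{"tx":25,"ty":-20,"tz":1,"roll":0},{"tx":25,"ty":-20,"tz":1,"roll":0},{"tx":25,"ty":-20,"tz":2,"roll":0},{"tx":25,"ty":-20,"tz":2,"roll":0},{"tx":20,"ty":-14,"tz":2,"roll":0},{"tx":10,"ty":-7,"tz":0,"roll":0},{"tx":5,"ty":-3,"tz":0,"roll":0},{"tx":0,"ty":0,"tz":0,"roll":0},{"tx":0,"ty":0,"tz":0,"roll":0},{"tx":0,"ty":0,"tz":0,"roll":0}]' >/dev/null
python3 - <<'E'
from h import *
bar([.527,.008,.072],1.309)
o=[]
for n,b in (("top",(245,165,375,265)),("scene",(280,130,410,230))):
    p,d=optics.get_image(n);np.savez(n+"2.npz",p=p,d=d);o.append(cv2.resize(p[b[1]:b[3],b[0]:b[2],::-1],None,fx=3,fy=3,interpolation=cv2.INTER_CUBIC))
cv2.imwrite("pics/pre.png",np.hstack(o))
E
```

```text
t 10.47 grasp [0.5285 0.0073 0.0734] yaw 1.308 tilt [ 0.0008 -0.0005] F [ 0.38  0.49 -1.49] M [-0.011 -0.011  0.068] open 0.013 grip 59.6 q [-0.13 -0.04  1.96 -0.    1.22  0.14]
shift mm [ 0.3 -1.6 36.2]
roll -0.001
```

View pics/pre.png

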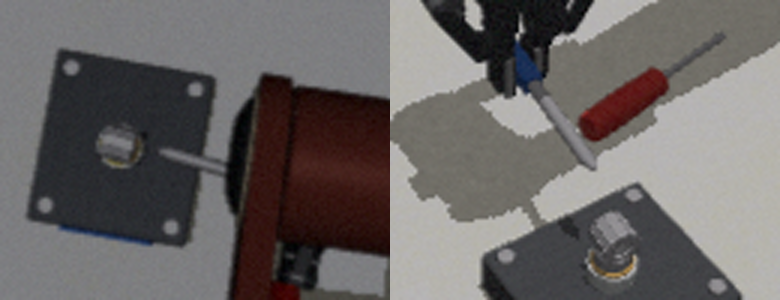

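The bar tip is level and pointing at the eye, which is about 35 mm ahead in the top view, and the tip is still above the loop height. I'll fit the rod and ring cylinders in both clouds to get the relative offset.

```bash
cat > fit.py <<'E'
from h import *
from scipy.optimize import least_squares
def eye(W,c0=(.563,.141,.072),yaw0=1.309):
    Q=W[(np.linalg.norm(W[...,:2]-c0[:2],axis=-1)<.022)&(W[...,2]>.064)&(W[...,2]<.092)]
    def f(q):
        d=np.array([np.cos(q[3]),np.sin(q[3]),0]);v=Q-q[:3];a=v@d;r=np.linalg.norm(v-np.outer(a,d),axis=1)
        e=np.stack([abs(a)-.011,r-.013],1)
        return (np.linalg.norm(np.maximum(e,0),axis=1)+np.minimum(e.max(1),0))*1000
    s=least_squares(f,[*c0,yaw0],loss="soft_l1",x_scale=[.01,.01,.01,.2]);return len(Q),s.x.round(4),round(float(np.sqrt(np.mean(s.fun**2))),2)
def rod(W,o,yaw,a0=.04,a1=.1):
    d=np.array([np.cos(yaw),np.sin(yaw),0]);v=W-o;a=v@d;r=np.linalg.norm(v-a[...,None]*d,axis=-1)
    Q=W[(a>a0)&(a<a1)&(r<.014)]
    def f(q):
        d=np.array([np.cos(q[3]),np.sin(q[3]),q[4]]);d/=np.linalg.norm(d);v=Q-q[:3];t=v@d
        return (np.linalg.norm(v-np.outer(t,d),axis=1)-.005)*1000
    g=lambda q:np.append(f(q),(q[:3]-o)@d*1000)
    s=least_squares(g,[*o,yaw,0],loss="soft_l1",x_scale=[.01,.01,.01,.1,.1])
    m=(a>.08)&(a<.13)&(r<.009)
    return len(Q),s.x.round(4),"tip at",a[m].max().round(4) if m.any() else None
def both(i,**k):
    g,Rm,y=bar();o=g+[0,0,DZ];print("bar by arm",o.round(4))
    for n in("top","scene"):
        W=cloud(n,np.load(f"{n}{i}.npz")["d"]);print(n,"eye",eye(W),"rod",rod(W,o,y,**k))
E
python3 - <<'E'
from fit import *
both(2)
for n in("top","scene"): print("start",eye(cloud(n,np.load(n+"0.npz")["d"])))
E
```

```text
t 10.57 grasp [0.5283 0.0073 0.0733] yaw 1.3078 tilt [ 0.0004 -0.0003] F [ 0.22 -0.6  -1.92] M [-0.041 -0.022 -0.031] open 0.0128 grip 59.6 q [-0.13 -0.04  1.96 -0.    1.22  0.14]
bar by arm [0.5283 0.0073 0.1081]
top eye (132, array([0.5631, 0.1402, 0.0729, 1.3141]), 1.46) rod (96, array([0.5289, 0.0072, 0.1075, 1.3189, 0.0111]), 'tip at', np.float64(0.1058))
scene eye (195, array([0.564 , 0.1404, 0.0727, 1.3364]), 1.67) rod (121, array([0.5277, 0.0075, 0.1077, 1.2941, 0.0018]), 'tip at', np.float64(0.1092))
start (129, array([0.5633, 0.1401, 0.0729, 1.3218]), 1.25)
start (194, array([0.5639, 0.1405, 0.0729, 1.2964]), 1.44)
```

```bash
python3 -m handwheel '[{"tx":0,"ty":0.4,"tz":6,"roll":-0.007},{"tx":0,"ty":0,"tz":8,"roll":0},{"tx":0,"ty":0,"tz":8,"roll":0},{"tx":0,"ty":0,"tz":7,"roll":0},{"tx":0,"ty":0,"tz":4.4,"roll":0},{"tx":0,"ty":0,"tz":2,"roll":0},{"tx":0,"ty":0,"tz":0,"roll":0},{"tx":0,"ty":0,"tz":0,"roll":0},{"tx":0,"ty":0,"tz":0,"roll":0}]'
python3 - <<'E'
from fit import *
for n in("top","scene"):
    p,d=optics.get_image(n);np.savez(n+"3.npz",p=p,d=d)
both(3)
bar([.5286,.0068,.0727],1.315)
E
```

```text
t: 11.32
tool_pos: [0.5285, 0.0083, 0.0194]
tool_rot: [2.485, 1.922, 0.001]
contact_force: [0.8, -0.2, -0.4]
opening: 0.0131
grip_force: 59.6
t 11.42 grasp [0.5285 0.0083 0.0382] yaw 1.3167 tilt [ 0.001  -0.0002] F [-0.42  0.73 -1.06] M [ 0.07   0.018 -0.034] open 0.013 grip 59.6 q [-0.13  0.01  1.98 -0.    1.15  0.13]
bar by arm [0.5285 0.0083 0.073 ]
top eye (131, array([0.5634, 0.14  , 0.0728, 1.3119]), 1.26) rod (89, array([0.5291, 0.0081, 0.0719, 1.3276, 0.0157]), 'tip at', np.float64(0.1255))
scene eye (196, array([0.5638, 0.1403, 0.0726, 1.339 ]), 1.61) rod (118, array([ 0.5286,  0.0083,  0.0735,  1.3183, -0.0076]), 'tip at', np.float64(0.108))
t 11.42 grasp [0.5285 0.0083 0.0382] yaw 1.3167 tilt [ 0.001  -0.0002] F [-0.42  0.73 -1.06] M [ 0.07   0.018 -0.034] open 0.013 grip 59.6 q [-0.13  0.01  1.98 -0.    1.15  0.13]
shift mm [-1.4  0.4  0.3]
roll 0.0017
```

```bash
python3 -m handwheel '[{"tx":2,"ty":0.5,"tz":0.3,"roll":0},{"tx":4,"ty":0,"tz":0,"roll":0},{"tx":4,"ty":0,"tz":0,"roll":0},{"tx":4,"ty":0,"tz":0,"roll":0},{"tx":4,"ty":0,"tz":0,"roll":0},{"tx":3,"ty":0,"tz":0,"roll":0},{"tx":3,"ty":0,"tz":0,"roll":0},{"tx":3,"ty":0,"tz":0,"roll":0},{"tx":0,"ty":0,"tz":0,"roll":0}]'
python3 -c "
from h import *
bar([.5446,.0678,.0727],1.315)"
```

```text
t: 12.17
tool_pos: [0.5354, 0.0348, 0.0187]
tool_rot: [-2.484, -1.923, -0.0]
contact_force: [-0.2, -0.1, -1.0]
opening: 0.0128
grip_force: 59.6
t 12.17 grasp [0.5354 0.0348 0.0374] yaw 1.3172 tilt [-0.      0.0001] F [-0.23 -0.09 -0.98] M [-0.041 -0.03   0.011] open 0.0128 grip 59.6 q [-0.07  0.03  1.96  0.    1.15  0.18]
shift mm [34.2  0.6 -0.5]
roll 0.0022
```

```bash
python3 -m handwheel '[{"tx":3,"ty":0.3,"tz":-0.3,"roll":0},{"tx":4,"ty":0,"tz":0,"roll":0},{"tx":4,"ty":0,"tz":0,"roll":0},{"tx":4,"ty":0,"tz":0,"roll":0},{"tx":4,"ty":0,"tz":0,"roll":0},{"tx":4,"ty":0,"tz":0,"roll":0},{"tx":4,"ty":0,"tz":0,"roll":0},{"tx":4,"ty":0,"tz":0,"roll":0},{"tx":3,"ty":0,"tz":0,"roll":0},{"tx":0,"ty":0,"tz":0,"roll":0},{"tx":0,"ty":0,"tz":0,"roll":0},{"tx":0,"ty":0,"tz":0,"roll":0}]'
python3 - <<'E'
from fit import *
for n in("top","scene"):
    p,d=optics.get_image(n);np.savez(n+"4.npz",p=p,d=d)
both(4,a0=.03,a1=.06)
p=np.load("scene4.npz")["p"]
cv2.imwrite("pics/ins.png",cv2.resize(p[150:260,300:420,::-1],None,fx=5,fy=5,interpolation=cv2.INTER_CUBIC))
E
```

```text
t: 13.17
tool_pos: [0.5441, 0.0671, 0.019]
tool_rot: [2.485, 1.922, -0.0]
contact_force: [-0.1, -0.2, -0.7]
opening: 0.0126
grip_force: 59.6
t 13.27 grasp [0.5442 0.067  0.0377] yaw 1.3164 tilt [-0.0001 -0.0001] F [ 0.32 -0.25 -0.47] M [-0.052 -0.029 -0.009] open 0.013 grip 59.6 q [-0.01  0.06  1.93 -0.    1.16  0.24]
bar by arm [0.5442 0.067  0.0725]
top eye (59, array([0.5656, 0.1458, 0.0733, 1.6016]), 2.19) rod (0, array([0.5442, 0.067 , 0.0725, 1.3164, 0.    ]), 'tip at', np.float64(0.1063))
scene eye (214, array([0.564 , 0.1411, 0.0728, 1.3228]), 2.96) rod (63, array([ 0.5435,  0.0671,  0.0725,  1.2946, -0.0032]), 'tip at', np.float64(0.109))
```

View pics/ins.png

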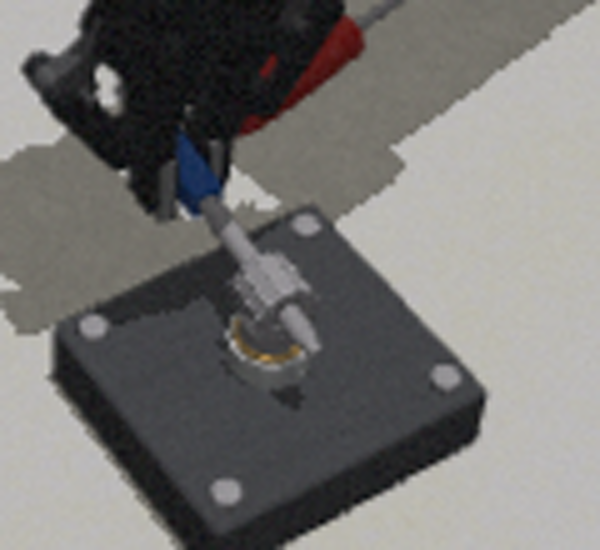

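The bar is through the loop: the tip shows at about (315,340) in the crop, past the ring, with no contact force. Next I'll turn the gripper on an arc of radius 76 mm about the eye, sampling the torque about the eye axis as I go.

```bash
cat > tq.py <<'E'
from h import *
E0=np.array([.5637,.1403]);T=[];F=[]
for i in range(5):
    o=ctrl.get_obs();f=o["contact_force"];r=o["tool_pos"][:2]-E0
    T.append(o["wrist_torque"][2]+r[0]*f[1]-r[1]*f[0]);F.append(np.r_[f,o["wrist_torque"][2]])
    if i<4: optics.get_image("top")
Rm=R.from_rotvec(o["tool_rot"]).as_matrix();y=np.arctan2(Rm[1,0],Rm[0,0]);v=np.array([np.cos(y),np.sin(y)]);n=np.array([v[1],-v[0]])
print("t %.2f yaw %.4f tau %.3f"%(o["t"],y,np.mean(T)),"F,Mz",np.mean(F,0).round(2),"radius %.4f lateral(tool y) %.4f z %.4f"%(-r@v,r@n,o["tool_pos"][2]),"open",round(o["opening"],4))
E
python3 tq.py
python3 -m handwheel '[{"tx":0,"ty":-2.3,"tz":0,"roll":0.03},{"tx":0,"ty":-2.3,"tz":0,"roll":0.03}]' >/dev/null; python3 tq.py
python3 -m handwheel '[{"tx":0,"ty":-2.3,"tz":0,"roll":0.03},{"tx":0,"ty":-2.3,"tz":0,"roll":0.03}]' >/dev/null; python3 tq.py
python3 -m handwheel '[{"tx":0,"ty":-2.3,"tz":0,"roll":0.03},{"tx":0,"ty":-2.3,"tz":0,"roll":0.03}]' >/dev/null; python3 tq.py
```

```text
t 13.47 yaw 1.3164 tau -0.011 F,Mz [-0.01 -0.34 -1.06 -0.02] radius 0.0758 lateral(tool y) -0.0004 z 0.0190 open 0.0133
t 13.83 yaw 1.2573 tau 0.024 F,Mz [ 0.44  0.37 -1.06  0.  ] radius 0.0759 lateral(tool y) -0.0005 z 0.0190 open 0.0131
t 14.20 yaw 1.1977 tau 0.011 F,Mz [ 0.14 -0.24 -0.66 -0.01] radius 0.0759 lateral(tool y) -0.0005 z 0.0191 open 0.0133
t 14.57 yaw 1.1378 tau 0.017 F,Mz [ 0.17 -0.21 -0.54 -0.  ] radius 0.0760 lateral(tool y) -0.0005 z 0.0191 open 0.013
```

```bash
for k in 1; do
python3 -m handwheel '[{"tx":0,"ty":-2.3,"tz":0,"roll":0.03},{"tx":0,"ty":-2.3,"tz":0,"roll":0.03}]' >/dev/null; python3 tq.py
python3 -m handwheel '[{"tx":0,"ty":-2.3,"tz":0,"roll":0.03},{"tx":0,"ty":-2.3,"tz":0,"roll":0.03}]' >/dev/null; python3 tq.py
python3 -m handwheel '[{"tx":0,"ty":-2.3,"tz":0,"roll":0.03},{"tx":0,"ty":-2.3,"tz":0,"roll":0.03}]' >/dev/null; python3 tq.py
done
```

```text
t 14.93 yaw 1.0780 tau 0.110 F,Mz [ 0.45  0.22 -1.35  0.09] radius 0.0761 lateral(tool y) -0.0005 z 0.0191 open 0.0126
t 15.30 yaw 1.0179 tau 0.098 F,Mz [ 0.39  0.17 -0.94  0.08] radius 0.0762 lateral(tool y) -0.0006 z 0.0191 open 0.0133
t 15.67 yaw 0.9578 tau 0.107 F,Mz [ 0.68  0.52 -1.55  0.09] radius 0.0762 lateral(tool y) -0.0006 z 0.0191 open 0.0131
```

```bash

python3 -m handwheel '[{"tx":0,"ty":-2.3,"tz":0,"roll":0.03},{"tx":0,"ty":-2.3,"tz":0,"roll":0.03}]' >/dev/null; python3 tq.py
python3 -m handwheel '[{"tx":0,"ty":-2.3,"tz":0,"roll":0.03},{"tx":0,"ty":-2.3,"tz":0,"roll":0.03}]' >/dev/null; python3 tq.py
python3 -m handwheel '[{"tx":0,"ty":-2.3,"tz":0,"roll":0.03},{"tx":0,"ty":-2.3,"tz":0,"roll":0.03}]' >/dev/null; python3 tq.py
```

```text
t 16.03 yaw 0.8979 tau 0.087 F,Mz [ 0.9   1.44 -1.34  0.1 ] radius 0.0763 lateral(tool y) -0.0007 z 0.0191 open 0.0129
t 16.40 yaw 0.8378 tau 0.131 F,Mz [ 1.23  1.55 -1.86  0.14] radius 0.0764 lateral(tool y) -0.0007 z 0.0190 open 0.0129
t 16.77 yaw 0.7779 tau 0.146 F,Mz [ 1.66  2.02 -1.68  0.17] radius 0.0765 lateral(tool y) -0.0008 z 0.0190 open 0.0129
```

```bash

python3 -m handwheel '[{"tx":0.1,"ty":-2.3,"tz":0,"roll":0.03},{"tx":0.1,"ty":-2.3,"tz":0,"roll":0.03}]' >/dev/null; python3 tq.py
python3 -m handwheel '[{"tx":0.1,"ty":-2.3,"tz":0,"roll":0.03},{"tx":0.1,"ty":-2.3,"tz":0,"roll":0.03}]' >/dev/null; python3 tq.py
python3 -m handwheel '[{"tx":0.1,"ty":-2.3,"tz":0,"roll":0.03},{"tx":0.1,"ty":-2.3,"tz":0,"roll":0.03}]' >/dev/null; python3 tq.py
```

```text
t 17.13 yaw 0.7179 tau 0.131 F,Mz [ 1.42  2.12 -1.79  0.18] radius 0.0766 lateral(tool y) -0.0008 z 0.0190 open 0.0131
t 17.50 yaw 0.6579 tau 0.107 F,Mz [ 1.08  1.75 -1.85  0.16] radius 0.0766 lateral(tool y) -0.0008 z 0.0190 open 0.0131
t 17.87 yaw 0.5979 tau 0.121 F,Mz [ 0.32  1.65 -1.66  0.21] radius 0.0767 lateral(tool y) -0.0008 z 0.0189 open 0.0132
```

```bash

python3 -m handwheel '[{"tx":0.1,"ty":-2.3,"tz":0,"roll":0.03},{"tx":0.1,"ty":-2.3,"tz":0,"roll":0.03}]' >/dev/null; python3 tq.py
python3 -m handwheel '[{"tx":0.1,"ty":-2.3,"tz":0,"roll":0.03},{"tx":0.1,"ty":-2.3,"tz":0,"roll":0.03}]' >/dev/null; python3 tq.py
python3 -m handwheel '[{"tx":0.1,"ty":-2.3,"tz":0,"roll":0.03},{"tx":0.1,"ty":-2.3,"tz":0,"roll":0.03}]' >/dev/null; python3 tq.py
```

```text
t 18.23 yaw 0.5379 tau 0.143 F,Mz [-0.63  1.18 -1.72  0.25] radius 0.0767 lateral(tool y) -0.0009 z 0.0188 open 0.0131
t 18.60 yaw 0.4779 tau 0.083 F,Mz [-1.86  1.38 -1.25  0.24] radius 0.0767 lateral(tool y) -0.0009 z 0.0188 open 0.013
t 18.97 yaw 0.4179 tau 0.129 F,Mz [-2.69  0.63 -1.23  0.26] radius 0.0768 lateral(tool y) -0.0009 z 0.0187 open 0.0133
```

```bash

python3 -m handwheel '[{"tx":0,"ty":-2.28,"tz":0,"roll":0.03},{"tx":0,"ty":-2.28,"tz":0,"roll":0.03}]' >/dev/null; python3 tq.py
python3 -m handwheel '[{"tx":0,"ty":-2.28,"tz":0,"roll":0.03},{"tx":0,"ty":-2.28,"tz":0,"roll":0.03}]' >/dev/null; python3 tq.py
python3 -m handwheel '[{"tx":0,"ty":-2.28,"tz":0,"roll":0.03},{"tx":0,"ty":-2.28,"tz":0,"roll":0.03}]' >/dev/null; python3 tq.py
```

```text
t 19.33 yaw 0.3579 tau 0.097 F,Mz [-3.01  1.21 -2.03  0.26] radius 0.0768 lateral(tool y) -0.0010 z 0.0187 open 0.0131
t 19.70 yaw 0.2979 tau 0.138 F,Mz [-3.86  0.94 -1.87  0.29] radius 0.0769 lateral(tool y) -0.0010 z 0.0187 open 0.013
t 20.07 yaw 0.2381 tau 0.292 F,Mz [-4.26  0.64 -2.01  0.41] radius 0.0770 lateral(tool y) -0.0008 z 0.0187 open 0.0128
```

```bash

python3 -m handwheel '[{"tx":0,"ty":-1.14,"tz":0,"roll":0.015}]' >/dev/null; python3 tq.py
python3 -m handwheel '[{"tx":0,"ty":-1.14,"tz":0,"roll":0.015}]' >/dev/null; python3 tq.py
python3 -m handwheel '[{"tx":0,"ty":-1.14,"tz":0,"roll":0.015}]' >/dev/null; python3 tq.py
python3 -m handwheel '[{"tx":0,"ty":-1.14,"tz":0,"roll":0.015}]' >/dev/null; python3 tq.py
```

```text
t 20.35 yaw 0.2220 tau 0.400 F,Mz [-4.9   0.2  -2.36  0.49] radius 0.0769 lateral(tool y) -0.0007 z 0.0188 open 0.0129
t 20.63 yaw 0.2068 tau 0.488 F,Mz [-4.96 -0.39 -2.34  0.53] radius 0.0769 lateral(tool y) -0.0006 z 0.0188 open 0.013
t 20.92 yaw 0.1918 tau 0.491 F,Mz [-5.27 -0.34 -2.43  0.54] radius 0.0770 lateral(tool y) -0.0007 z 0.0188 open 0.0132
t 21.20 yaw 0.1767 tau 0.480 F,Mz [-4.87 -0.23 -2.04  0.52] radius 0.0770 lateral(tool y) -0.0006 z 0.0188 open 0.0132
```

The bite shows clearly: torque rises from 0.12 to 0.49 N·m, reaching its plateau at bar yaw ≈0.209. The target is yaw ≈ −0.13.

```bash

python3 -m handwheel '[{"tx":0,"ty":-2.28,"tz":0,"roll":0.03},{"tx":0,"ty":-2.28,"tz":0,"roll":0.03},{"tx":0,"ty":-2.28,"tz":0,"roll":0.03},{"tx":0,"ty":-2.28,"tz":0,"roll":0.03}]' >/dev/null; python3 tq.py
python3 -m handwheel '[{"tx":0,"ty":-2.28,"tz":0,"roll":0.03},{"tx":0,"ty":-2.28,"tz":0,"roll":0.03},{"tx":0,"ty":-2.28,"tz":0,"roll":0.03}]' >/dev/null; python3 tq.py
```

```text
t 21.73 yaw 0.0573 tau 0.458 F,Mz [-5.1   0.59 -2.77  0.52] radius 0.0772 lateral(tool y) -0.0008 z 0.0188 open 0.0132
t 22.18 yaw -0.0328 tau 0.469 F,Mz [-4.91  1.24 -3.37  0.55] radius 0.0773 lateral(tool y) -0.0008 z 0.0188 open 0.0129
```

```bash

python3 -m handwheel '[{"tx":0,"ty":-2.28,"tz":0,"roll":0.03},{"tx":0,"ty":-2.28,"tz":0,"roll":0.03},{"tx":0,"ty":-2.28,"tz":0,"roll":0.03},{"tx":0,"ty":-0.5,"tz":0,"roll":0.007},{"tx":0,"ty":0,"tz":0,"roll":0},{"tx":0,"ty":0,"tz":0,"roll":0},{"tx":0,"ty":0,"tz":0,"roll":0}]' >/dev/null; python3 tq.py
python3 - <<'E'
from fit import *
for n in("top","scene"):
    p,d=optics.get_image(n);np.savez(n+"5.npz",p=p,d=d)
both(5,a0=.03,a1=.06)
E
```

```text
t 22.97 yaw -0.1298 tau 0.447 F,Mz [-4.82  1.99 -3.03  0.55] radius 0.0775 lateral(tool y) -0.0007 z 0.0187 open 0.0131
t 23.07 grasp [0.487  0.151  0.0374] yaw -0.1298 tilt [-0.0007  0.0008] F [-4.25  2.27 -3.17] M [0.285 0.93  0.572] open 0.013 grip 59.5 q [ 0.15 -0.03  2.02  0.    1.16  1.85]
bar by arm [0.487  0.151  0.0722]
top eye (169, array([0.5632, 0.14  , 0.0721, 0.6553]), 1.94) rod (5, array([ 0.506 ,  0.2967, -0.0649, -1.3002,  0.861 ]), 'tip at', np.float64(0.1084))
scene eye (221, array([0.5636, 0.1413, 0.0721, 1.9546]), 2.32) rod (72, array([ 0.4867,  0.149 ,  0.0727, -0.0995, -0.0253]), 'tip at', np.float64(0.1101))
```

```bash

python3 -m handwheel '[{"tx":0,"ty":2.3,"tz":0,"roll":-0.03},{"tx":0,"ty":2.3,"tz":0,"roll":-0.03},{"tx":0,"ty":2.3,"tz":0,"roll":-0.03},{"tx":0,"ty":2.3,"tz":0,"roll":-0.03}]' >/dev/null; python3 tq.py
python3 -m handwheel '[{"tx":0,"ty":2.3,"tz":0,"roll":-0.03},{"tx":0,"ty":2.3,"tz":0,"roll":-0.03},{"tx":0,"ty":0,"tz":0,"roll":0}]' >/dev/null; python3 tq.py
```

```text
t 23.60 yaw -0.0115 tau 0.042 F,Mz [-0.85  2.96 -3.25  0.27] radius 0.0760 lateral(tool y) -0.0009 z 0.0196 open 0.0131
t 24.05 yaw 0.0487 tau 0.015 F,Mz [-0.03  2.33 -2.54  0.19] radius 0.0764 lateral(tool y) -0.0005 z 0.0195 open 0.0132
```

```bash

python3 -m handwheel '[{"tx":0,"ty":-0.5,"tz":0.4,"roll":0},{"tx":0,"ty":-0.5,"tz":0.4,"roll":0},{"tx":0,"ty":0,"tz":0,"roll":0}]' >/dev/null; python3 tq.py
python3 -m handwheel '[{"tx":0,"ty":1.2,"tz":0,"roll":-0.015},{"tx":0,"ty":0.8,"tz":0,"roll":-0.015},{"tx":0,"ty":0,"tz":0,"roll":0}]' >/dev/null; python3 tq.py
```

```text
t 24.50 yaw 0.0493 tau -0.028 F,Mz [-0.14 -0.04 -1.27 -0.03] radius 0.0771 lateral(tool y) -0.0013 z 0.0184 open 0.0131
t 24.95 yaw 0.0795 tau -0.014 F,Mz [-0.23  0.23 -0.72  0.01] radius 0.0772 lateral(tool y) -0.0018 z 0.0182 open 0.0129
```

```bash

python3 -m handwheel '[{"tx":-3,"ty":0,"tz":0,"roll":0},{"tx":-4,"ty":0,"tz":0,"roll":0},{"tx":-5,"ty":0,"tz":0,"roll":0},{"tx":-5,"ty":0,"tz":0,"roll":0},{"tx":-5,"ty":0,"tz":0,"roll":0}]' >/dev/null; python3 tq.py
python3 -m handwheel '[{"tx":-5,"ty":0,"tz":0,"roll":0},{"tx":-5,"ty":0,"tz":0,"roll":0},{"tx":-5,"ty":0,"tz":0,"roll":0},{"tx":-5,"ty":0,"tz":0,"roll":0},{"tx":-8,"ty":0,"tz":0,"roll":0},{"tx":-10,"ty":0,"tz":0,"roll":0},{"tx":-10,"ty":0,"tz":0,"roll":0},{"tx":-5,"ty":0,"tz":0,"roll":0},{"tx":0,"ty":0,"tz":0,"roll":0}]' >/dev/null; python3 tq.py
python3 - <<'E'
from fit import *
for n in("top","scene"):
    p,d=optics.get_image(n);np.savez(n+"6.npz",p=p,d=d)
both(6)
for n in("top","scene"):
    print(eye(cloud(n,np.load(n+"6.npz")["d"]),yaw0=.1))
bar([.5995,-.1643,.107],.018)
E
```

```text
t 25.57 yaw 0.0796 tau -0.032 F,Mz [-0.11  0.23 -0.86 -0.01] radius 0.0993 lateral(tool y) -0.0018 z 0.0183 open 0.0129
t 26.52 yaw 0.0795 tau -0.007 F,Mz [ 0.23 -0.03 -0.66 -0.01] radius 0.1517 lateral(tool y) -0.0018 z 0.0185 open 0.0132
t 26.62 grasp [0.4123 0.1301 0.0371] yaw 0.0795 tilt [0.0004 0.0001] F [ 0.14 -0.1  -0.9 ] M [-0.023 -0.026  0.036] open 0.0133 grip 59.6 q [ 0.13 -0.24  2.2   0.    1.18  1.62]
bar by arm [0.4123 0.1301 0.0719]
top eye (133, array([0.564 , 0.1398, 0.0718, 1.7091]), 1.77) rod (130, array([0.4125, 0.1274, 0.0716, 0.0876, 0.0077]), 'tip at', np.float64(0.1069))
scene eye (193, array([0.5632, 0.1419, 0.0722, 1.7385]), 1.84) rod (116, array([ 0.4124,  0.1288,  0.072 ,  0.0778, -0.0008]), 'tip at', np.float64(0.11))
(133, array([0.5635, 0.1401, 0.0717, 0.222 ]), 1.14)
(193, array([0.5635, 0.141 , 0.0714, 0.1682]), 1.49)
t 26.62 grasp [0.4123 0.1301 0.0371] yaw 0.0795 tilt [0.0004 0.0001] F [ 0.14 -0.1  -0.9 ] M [-0.023 -0.026  0.036] open 0.0133 grip 59.6 q [ 0.13 -0.24  2.2   0.    1.18  1.62]
shift mm [163.3 308.3 -35. ]
roll 0.0615
```

The bar is out, and the eye stayed at yaw ≈0.17–0.22. I'll lift, carry the bar above the rest, and compare it with the starting rod fit.

```bash

python3 -m handwheel '[{"tx":0,"ty":0,"tz":-8,"roll":0},{"tx":0,"ty":0,"tz":-15,"roll":0},{"tx":0,"ty":0,"tz":-15,"roll":0},{"tx":0,"ty":0,"tz":-7,"roll":0.0615},{"tx":0,"ty":0,"tz":0,"roll":0}]' >/dev/null
python3 -m handwheel '[{"tx":10,"ty":15,"tz":0,"roll":0},{"tx":15,"ty":27,"tz":0,"roll":0},{"tx":16,"ty":30,"tz":0,"roll":0},{"tx":16,"ty":30,"tz":0,"roll":0},{"tx":16,"ty":30,"tz":0,"roll":0},{"tx":16,"ty":30,"tz":0,"roll":0},{"tx":16,"ty":30,"tz":0,"roll":0},{"tx":16,"ty":30,"tz":0,"roll":0},{"tx":16,"ty":30,"tz":0,"roll":0},{"tx":14,"ty":25,"tz":0,"roll":0},{"tx":10,"ty":13,"tz":0,"roll":0},{"tx":4,"ty":5,"tz":0,"roll":0}]' >/dev/null
python3 -m handwheel '[{"tx":0,"ty":0,"tz":0,"roll":0},{"tx":0,"ty":0,"tz":0,"roll":0}]' >/dev/null
python3 - <<'E'
from fit import *
bar([.5995,-.1643,.087],.018)
for n in("top","scene"):
    p,d=optics.get_image(n);np.savez(n+"7.npz",p=p,d=d)
g,Rm,y=bar();o=g+[0,0,DZ];d=Rm[:,0]
for n in("top","scene"):
    W=cloud(n,np.load(n+"0.npz")["d"]);print(n,"start",rod(W,np.array([.5995,-.1645,.057]),.018,.068,.105))
    W=cloud(n,np.load(n+"7.npz")["d"]);print(n,"now",o.round(4),y.round(4),rod(W,o,y,.068,.105))
E
```

```text
t 28.2 grasp [ 0.5815 -0.1613  0.0812] yaw 0.0187 tilt [-0.0016  0.001 ] F [-0.25  0.18 -1.57] M [ 0.005  0.045 -0.017] open 0.0131 grip 59.6 q [-0.39  0.12  1.77  0.    1.24  1.16]
shift mm [18.   3.4 29. ]
roll 0.0007
t 28.3 grasp [ 0.5813 -0.1607  0.0814] yaw 0.0194 tilt [-0.0011  0.0008] F [ 0.45 -0.   -0.79] M [ 0.042  0.011 -0.022] open 0.013 grip 59.6 q [-0.39  0.12  1.78  0.    1.24  1.16]
top start (76, array([ 0.5995, -0.1654,  0.0559,  0.0007,  0.0231]), 'tip at', np.float64(0.1079))
top now [ 0.5813 -0.1607  0.1162] 0.0194 (87, array([ 0.5814, -0.1639,  0.118 ,  0.0161, -0.0242]), 'tip at', np.float64(0.1093))
scene start (76, array([ 0.5995, -0.165 ,  0.0578,  0.0209, -0.0121]), 'tip at', np.float64(0.1092))
scene now [ 0.5813 -0.1607  0.1162] 0.0194 (85, array([ 5.813e-01, -1.600e-01,  1.179e-01, -2.000e-04, -2.710e-02]), 'tip at', np.float64(0.1094))
```

```bash

python3 -m handwheel '[{"tx":9,"ty":1.6,"tz":0,"roll":0},{"tx":9,"ty":1.6,"tz":0,"roll":0},{"tx":0,"ty":0,"tz":6,"roll":0},{"tx":0,"ty":0,"tz":10,"roll":0},{"tx":0,"ty":0,"tz":10,"roll":0},{"tx":0,"ty":0,"tz":10,"roll":0},{"tx":0,"ty":0,"tz":6,"roll":0},{"tx":0,"ty":0,"tz":3,"roll":0},{"tx":0,"ty":0,"tz":0,"roll":0},{"tx":0,"ty":0,"tz":0,"roll":0}]' >/dev/null
python3 -c "
from h import *
bar([.5995,-.1643,.057],.018)"
```

```text
t 29.13 grasp [ 0.6001 -0.1648  0.0367] yaw 0.018 tilt [-0.0003  0.0001] F [ 0.61 -0.72 -0.51] M [-0.042 -0.041  0.034] open 0.0129 grip 59.6 q [-0.39  0.22  1.75  0.    1.17  1.17]
shift mm [-0.6 -0.5 14.5]
roll 0.0
```

```bash

python3 -m handwheel '[{"tx":-0.6,"ty":-0.5,"tz":4,"roll":0},{"tx":0,"ty":0,"tz":4,"roll":0},{"tx":0,"ty":0,"tz":3,"roll":0},{"tx":0,"ty":0,"tz":1.5,"roll":0},{"tx":0,"ty":0,"tz":0,"roll":0},{"tx":0,"ty":0,"tz":0,"roll":0}]'
python3 -c "
from h import *
bar([.5995,-.1643,.057],.018)"
python3 -m handwheel '[{"tx":0,"ty":0,"tz":1,"roll":0},{"tx":0,"ty":0,"tz":0.5,"roll":0},{"tx":0,"ty":0,"tz":0,"roll":0},{"tx":0,"ty":0,"tz":0,"roll":0}]'
```

```text
t: 29.63
tool_pos: [0.5995, -0.1643, 0.0056]
tool_rot: [-3.141, -0.028, 0.0]
contact_force: [0.3, 0.5, -0.9]
opening: 0.0132
grip_force: 59.6
t 29.63 grasp [ 0.5995 -0.1643  0.0243] yaw 0.0181 tilt [-0.0003  0.0001] F [ 0.32  0.48 -0.94] M [-0.011  0.022 -0.048] open 0.0132 grip 59.6 q [-0.39  0.23  1.76 -0.    1.15  1.17]
shift mm [0.  0.  2.1]
roll 0.0001
t: 29.97
tool_pos: [0.5996, -0.1643, 0.0043]
tool_rot: [3.141, 0.028, 0.0]
contact_force: [-0.1, 0.0, -0.4]
opening: 0.0127
grip_force: 59.6
```

```bash

python3 -m handwheel '[{"tx":0,"ty":0,"tz":0.6,"roll":0},{"tx":0,"ty":0,"tz":0,"roll":0},{"tx":0,"ty":0,"tz":0,"roll":0}]'
python3 -m handwheel '[{"tx":0,"ty":0,"tz":0,"roll":0},{"tx":0,"ty":0,"tz":0,"roll":0},{"tx":0,"ty":0,"tz":0,"roll":0},{"tx":0,"ty":0,"tz":0,"roll":0},{"tx":0,"ty":0,"tz":0,"roll":0},{"tx":0,"ty":0,"tz":0,"roll":0}]' 40 20
python3 -m handwheel '[{"tx":0,"ty":0,"tz":-5,"roll":0},{"tx":0,"ty":0,"tz":-10,"roll":0},{"tx":0,"ty":0,"tz":-15,"roll":0},{"tx":0,"ty":0,"tz":-20,"roll":0},{"tx":0,"ty":0,"tz":-20,"roll":0},{"tx":0,"ty":0,"tz":-20,"roll":0},{"tx":0,"ty":0,"tz":-20,"roll":0},{"tx":0,"ty":0,"tz":-20,"roll":0},{"tx":0,"ty":0,"tz":-10,"roll":0},{"tx":0,"ty":0,"tz":0,"roll":0},{"tx":0,"ty":0,"tz":0,"roll":0},{"tx":0,"ty":0,"tz":0,"roll":0}]' 
python3 - <<'E'
from fit import *
for n in("top","scene"):
    p,d=optics.get_image(n);np.savez(n+"8.npz",p=p,d=d)
    for i in (0,8):
        W=cloud(n,np.load(f"{n}{i}.npz")["d"]);print(n,i,rod(W,np.array([.5995,-.1645,.057]),.018,.068,.105),"eye",eye(W,yaw0=1.3 if i==0 else .15))
z=np.load("scene8.npz");z0=np.load("scene0.npz")
for k in (z0,z):
    W=cloud("scene",k["d"]);p=k["p"].astype(int);b=(p[...,2]>p[...,0]+50);b[:120]=0;b[190:]=0;b[:,:200]=0;b[:,290:]=0;b&=W[...,2]>.03
    print(b.sum(),W[b].mean(0))
cv2.imwrite("pics/end.png",cv2.resize(z["p"][100:260,180:400,::-1],None,fx=3.6,fy=3.6,interpolation=cv2.INTER_CUBIC))
E
```

```text
t: 30.22
tool_pos: [0.5998, -0.1643, 0.0039]
tool_rot: [-3.141, -0.028, -0.001]
contact_force: [-0.5, 1.8, 0.5]
opening: 0.013
grip_force: 59.9
t: 30.72
tool_pos: [0.5996, -0.1643, 0.0036]
tool_rot: [3.141, 0.028, -0.0]
contact_force: [0.2, -0.3, -0.4]
opening: 0.0398
grip_force: 0.0
t: 31.72
tool_pos: [0.5988, -0.164, 0.1422]
tool_rot: [-3.141, -0.028, 0.003]
contact_force: [-0.6, -0.1, -0.7]
opening: 0.0398
grip_force: 0.0
top 0 (76, array([ 0.5995, -0.1654,  0.0559,  0.0007,  0.0231]), 'tip at', np.float64(0.1079)) eye (129, array([0.5633, 0.1401, 0.0729, 1.3218]), 1.25)
top 8 (77, array([ 0.5994, -0.1606,  0.0592, -0.0523, -0.0132]), 'tip at', np.float64(0.1079)) eye (135, array([0.5631, 0.1399, 0.0719, 0.1787]), 1.15)
scene 0 (76, array([ 0.5995, -0.165 ,  0.0578,  0.0209, -0.0121]), 'tip at', np.float64(0.1092)) eye (194, array([0.5639, 0.1405, 0.0729, 1.2964]), 1.44)
scene 8 (79, array([ 0.5995, -0.1648,  0.0558,  0.02  ,  0.0174]), 'tip at', np.float64(0.109)) eye (192, array([0.5635, 0.141 , 0.0716, 0.1596]), 1.49)
90 [ 0.59957363 -0.1641808   0.06376495]
85 [ 0.60006817 -0.1637263   0.06382678]
```

View pics/end.png

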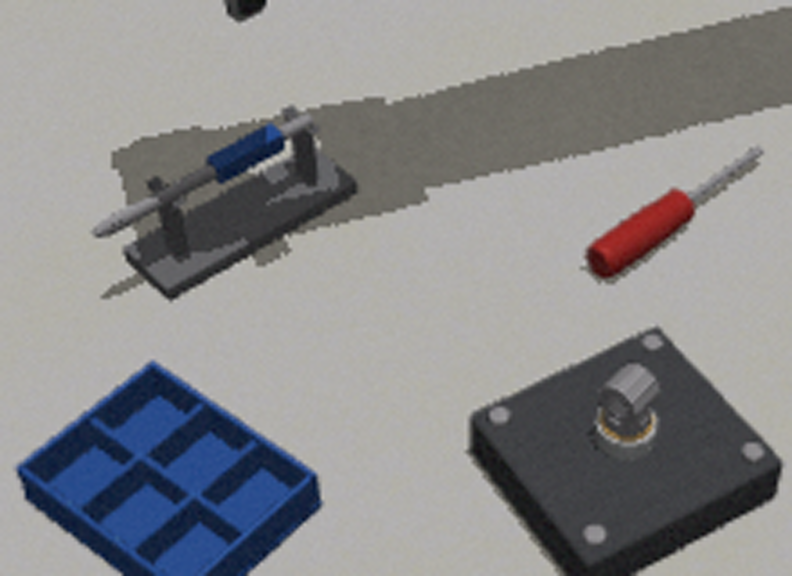

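The bar lies in both Vs as at the start, the loop is empty, the gripper is clear and the bystanders are undisturbed. I'll hand the job in.

```bash
python3 -c "
from station import ctrl
print(ctrl.finish_job())"
```

```text
the job is handed in; nothing more can be done
None
```

The job is handed in, but no verdict came back: by my measurements the eye stands about 19–20° past the bite (at most 23°), and the bar is back in its rest as it lay.

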